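Hang and lock the clip shelf on the slotted upright

TASK

Pick up the small red hair-clip shelf, pass both its steel hooks through the two open upper slots of the grey slotted upright, feeling for the slots if need be, then press it gently down until the orange catch snaps into it and the shelf is fully home, level and locked. Do not force it, let go of it when it is locked, and leave everything else where it is.

Things in the scene. Friction and masses are not known exactly. Their poses are not given: they have to be found in the camera images.
- shelf: Loose red plastic hook-on shelf, about 140 g, standing on the trunk. Origin: underside, middle of the rear face; z up, x to the rear (hook side), y across. Rear wall 90 wide, x -5 to 0, up to z 73. Tray floor z 0 to 4, rims up to z 14, reaching forward to x -68. A white upright web in the middle is the grip.
- web (a point): Grip point of the shelf, at its x -42, y 0, z 76 (shelf axes). White web 12 thick (y -6 to 6), x -65 to -8, z 4 to 92; 37 mm free either side above the tray. Pinch across y from above with the pads at this height; held this high the gripper's body stays above the upright's top.
- hooks (a point): Middle between the shelf's two steel hooks, at its x 8.5, z 58 (shelf axes). Hooks at shelf y -25 and +25, each 6 wide: an arm from the rear wall to x 10.5 at z 58 to 66, and a tongue (x 6.5 to 10.5) hanging down from its end to z 42.
- window (a point): Middle of the window low in the shelf's rear wall, at its x -2.5, z 12.5: 32 wide, z 5 to 20. Below it a round 5 mm bar (z 0 to 5) that must ride over the catch.
- upright: Fixed slotted upright: black foot 110 x 130 x 10 (x -25 to 85), two aluminium side rails (y 48 to 57 each side, x 5 to 27, up to z 164), between them a grey slotted strip 76 wide, 5 thick (x 0 to 5), top at z 172. Origin on the trunk under the strip's front face, middle; z up. Its front looks along -x of this frame: the shelf goes there. Dark lower slots are only marks.
- slots (a point): Upright's axes, strip's front face, nominally midway between the two slots, z 141. Slots at y -25 and +25, 11 wide, z 118 to 164, open behind. All strip, slot, catch and tab places are nominal: the strip was clamped by hand and sits, with all of these, up to 9 mm to either side (y) and up to 8 mm higher or lower; not measured: feel for slots and for the end of the way down.
- seat (a point): Shelf origin when locked (axes parallel; upright's z 60, front face), nominal as for slots. Enter with the origin 27 mm above it (2.5 mm spare either side, 3 mm in height at worst), slide +x: off the slots the hooks stop with the origin at x -10.5; in them the rear wall stops at 0. Then down: tongues pass behind with 1.5 mm play; catch met 13 mm above home, snaps 1.5 mm above; then a hard stop.
- catch (a joint): Orange sprung wedge in the strip's middle, 24 wide; tip 5 mm out of the face at upright z 66.5, sloping back upwards. Value: m pushed in; 0 out, up to 0.005 while the bar passes, back at 0 when locked in the window. Riding over it takes about 5 to 12 N downward; a shelf not pressed stays up on it. Above 40 N between shelf and upright the plastic cracks.
- telltale (a joint): Small green tab on the strip's face at y 26 to 36, 9 mm out, top at upright z 66 (nominal), very light spring (under 0.5 N). The shelf's underside pushes it down over the last 6 mm of its way. Value: m pushed down; 0 free, 0.006 with the shelf fully home, above 0.0045 once the catch has snapped.
- comb: grey comb 150 x 30 x 6 mm lying flat, bystander; origin underside middle
- clip_tray: white slotted tray of hair clips 160 x 90 x 22 mm, bystander; origin underside middle
- jar: round glass jar with white cap, 56 across, 55 high, bystander; origin underside middle
- tweezer: steel tweezer about 105 mm long, lying flat, bystander; origin underside
- brush: dark wooden hairbrush 210 x 55 x 30 mm lying bristles down, bystander; origin underside near its middle
- ring_dish: small white dish 80 across, 22 high, bystander; origin underside middle
- polish: small red bottle 28 across, 60 high, standing in the green vanity case (300 x 200 x 70 mm, mirror lid open) on the right, bystander; origin underside middle

How it is judged:
By the outcome, as a careful person would: the job done as asked, in the order asked, and still so for the second after the job is handed in, with the robot touching nothing.
It also fails if it takes over 61 s, if anything falls off the work surface, if the arm or the gripper's body presses on something with over 40 N, if the wrist force passes 120 N, or if a joint passes its speed limit or range.

ROBOT

A 6-joint arm with a two-finger parallel gripper is mounted at the origin on the work surface. World frame = base frame: x ahead of the robot, y to its left, z up, the work surface at z = 0. Lengths are in mm, angles in rad, forces in N, time in s.
With the tool pointing down it reaches from about 275 to 825 mm from the base axis. Payload 5.2 kg.
Tool frame: the origin (TCP) lies at the very end of the fingers, on their centre line; the grasp point (between the pads) lies 19 mm behind it; z points along the fingers, y is the direction in which the jaws open and shut (so a half turn about z gives the same grasp; the last joint's range is limited). The gripper opens to 93 mm and grips with 3 to 60 N. Pads are 15 mm wide; open, the fingers measure 128 mm over their backs; the gripper's body (75 mm by 188 mm) begins 65 mm behind the grasp point.
Start: joints at [-1.387, 0.259, 1.535, -0, 1.348, -0.203], TCP at [207.495, -509.363, 218.653] pointing down, gripper open.
Joint ranges: [-3.14, 3.14], [-0.91, 2.08], [0.19, 2.58], [-1.22, 4.36], [0.22, 2.71], [-3.12, 3.12]. Speed limits (rad/s): [2.57, 2.57, 3.14, 3.14, 3.14, 3.14].

INTERFACE

Orientations are given as [roll, pitch, yaw] about the fixed x, y, z axes, in that order (R = Rz(yaw) Ry(pitch) Rx(roll)).
In Python, from bench import robot gives the robot as it stands. The module is installed in compiled form; this text tells all that it offers. Calls block until the motion is done:
- robot.move_ptp(position, orientation): joint-space move of the TCP to a pose.
- robot.move_linear(position, ori=None, speed=150, f_stop=None): straight line of the TCP; ori=None keeps the orientation; speed is the mean speed in mm/s. With f_stop (N) it stops when the force on the tool has changed by that much, and returns True; else False.
- robot.move_j(angles): joint-space move.
- robot.move_gripper(opening): opening from 0.0 (shut) to 1.0 (fully open); the grip force is fixed at half the most; returns when the fingers have stopped.
- robot.sleep(seconds).
- robot.inverse_kinematics(position, orientation): joint angles nearest the present ones, or None.
- robot.get_image(name): name is "side" or "top" or "wrist"; returns a dict with "img" (420x560x3 uint8, blue, green, red), "fovy" (degrees; the focal length in pixels is half the picture's height over the tangent of half this angle, whatever the lens; pixels are square), "cx", "cy" (the principal point, pixels), "eye" and "orientation" of the camera in the world. Camera axes: x right, y down, z forward; pixel columns grow to the right and rows downward; lengths in mm; the calibration is good to about 2 mm. A picture is of the moment at which its call begins. There is no depth.
A pose or a line that the arm cannot do raises robot.MotionError and nothing moves.
- robot.hand_in(): hands the job in, once; it reports no verdict.
Readings, each from a call of its own:
- robot.current_t(): time.
- robot.current_qpos(): joint angles.
- robot.current_joint_vel(): joint speeds.
- robot.current_joint_efforts(): joint torques, N m.
- robot.current_tcp_pos(): TCP position.
- robot.current_eef_rot(): TCP orientation.
- robot.current_contact_force(): force on the tool from outside, world axes, zero at the start.
- robot.current_ft_torque(): the same for the moment, N m.
- robot.current_gripper_width(): opening from 0.0 (shut) to 1.0 (fully open).
Only numpy, scipy, OpenCV 4.12 (cv2) and the standard library are available. Lean on these libraries where they do the work, as an engineer would, in place of code of your own. Each camera call takes 0.05 s, during which the arm holds its last target.

## Working session

There is one attempt and no reset: what is moved stays moved. The work goes in short steps, each a Python script; the robot and the scene stay as the last script left them, time stands still between calls to the robot, and variables do not carry over. Pictures are saved under pics/ and viewed, and the job is handed in when it is done.

```bash
mkdir -p pics; python3 - <<'E'
from bench import robot
import cv2,json
for n in ["side","top","wrist"]:
    d=robot.get_image(n); cv2.imwrite(f"pics/{n}0.png",d["img"])
    print(n,{k:(v if not hasattr(v,'tolist') else v.tolist()) for k,v in d.items() if k!="img"})
print(robot.current_t(),robot.current_eef_rot(),robot.current_gripper_width())
E
```

```text
side {'fovy': 54.906659968567624, 'cx': 280.47559141453735, 'cy': 210.70980779174207, 'eye': [281.51848756924323, -691.5009251815665, 762.0671427673805], 'orientation': [-2.2884457232107467, 0.011266956932192596, -0.3992972377780213]}
top {'fovy': 45.128279971724915, 'cx': 279.1632896251348, 'cy': 216.4622886676399, 'eye': [390.9226029420613, -11.12486484816806, 1486.612862438149], 'orientation': [-3.0261449543342516, 0.0015251762130825686, -1.558041442409818]}
wrist {'fovy': 66.06370312473982, 'cx': 274.54994750123996, 'cy': 211.5047651539113, 'eye': [283.18356323351145, -478.93480112511855, 384.6736295350411], 'orientation': [2.8462918065034644, 0.0025267162869442306, -1.184042464666025]}
0.15 [-3.14027964e+00 -2.79568487e-04  3.86820851e-01] 0.9984028441586553
```

View pics/side0.png

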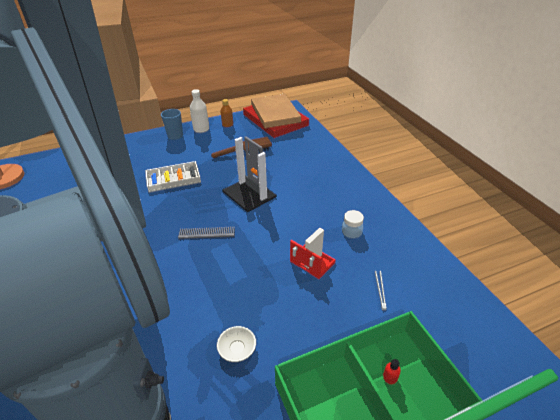

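View pics/top0.png

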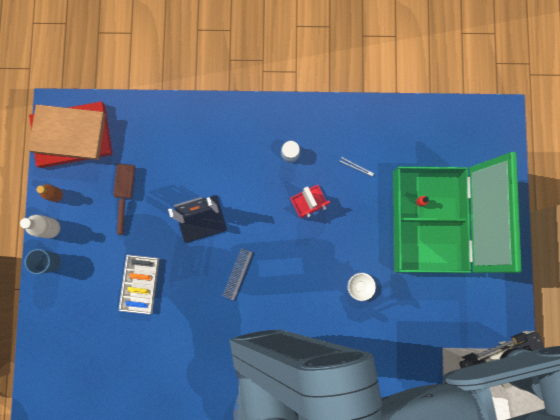

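View pics/wrist0.png

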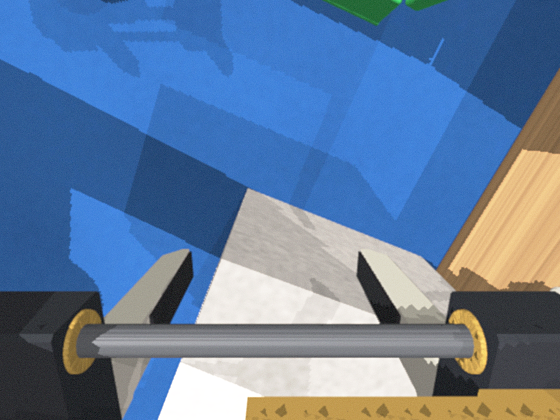

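Side view: shelf near (312,260), upright near (250,180). Top view: shelf near (310,201), upright near (200,215). The wrist camera sees only the table edge. Next I'll enlarge crops.

```bash
python3 - <<'E'
import cv2
t=cv2.imread("pics/top0.png"); s=cv2.imread("pics/side0.png")
def crop(im,x,y,w,h,k,n): cv2.imwrite(n,cv2.resize(im[y:y+h,x:x+w],None,fx=k,fy=k,interpolation=cv2.INTER_CUBIC))
crop(t,160,180,75,70,8,"pics/t_up.png")
crop(t,280,175,60,55,10,"pics/t_sh.png")
crop(s,215,130,70,85,7,"pics/s_up.png")
crop(s,280,220,65,60,10,"pics/s_sh.png")
E
```

```text
(no output)
```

View pics/t_up.png

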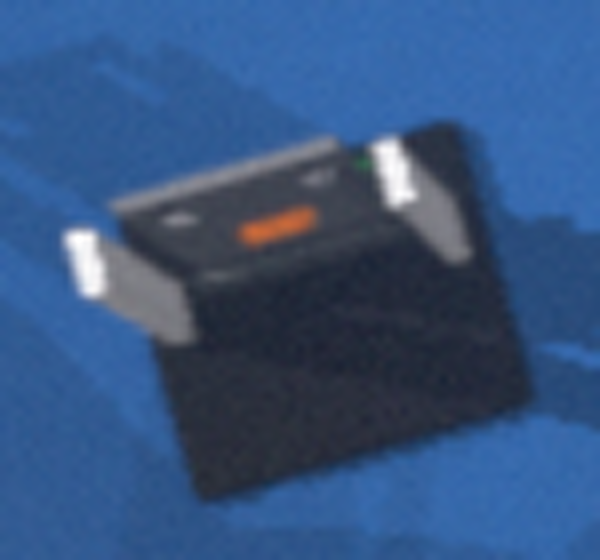

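View pics/t_sh.png

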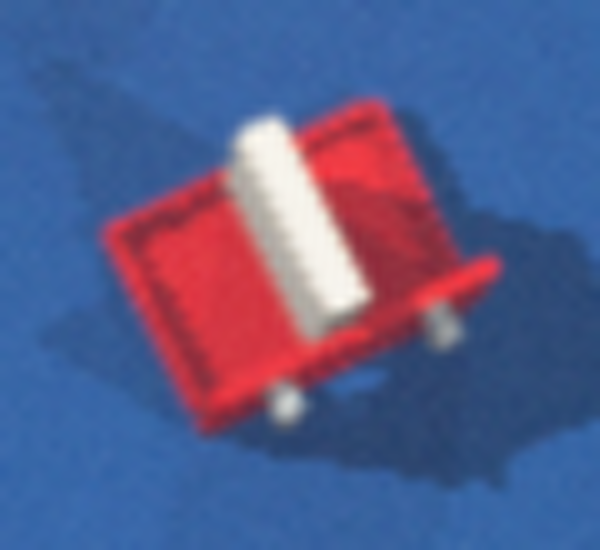

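View pics/s_up.png

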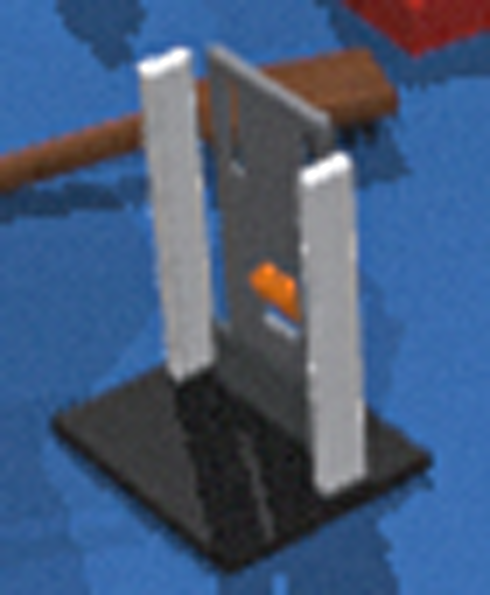

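View pics/s_sh.png

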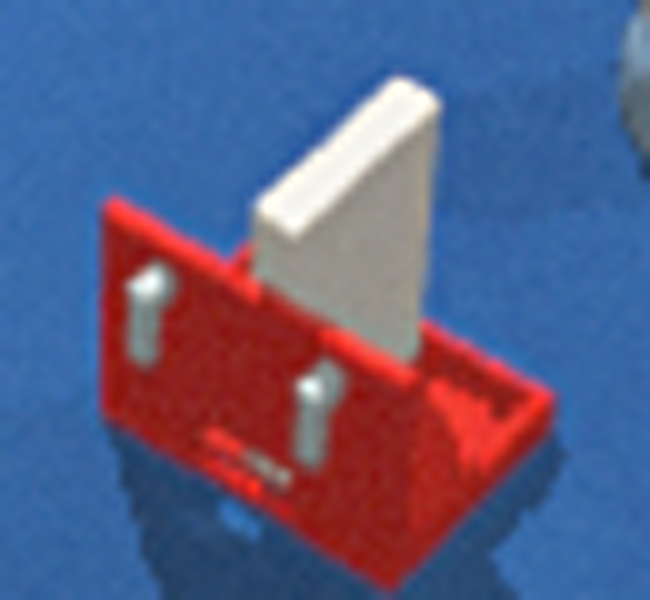

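Top view: the strip's light top edge is up-image of the rails, so the upright faces away from the robot. The shelf's hooks point toward the robot, so the headings already roughly agree. Next I'll fit both poses from these picked points.

```bash
cat > h.py <<'E'
import numpy as np, json
from scipy.spatial.transform import Rotation as R
from scipy.optimize import least_squares
CAM={
"side":dict(fovy=54.906659968567624,cx=280.47559141453735,cy=210.70980779174207,eye=[281.51848756924323,-691.5009251815665,762.0671427673805],o=[-2.2884457232107467,0.011266956932192596,-0.3992972377780213]),
"top":dict(fovy=45.128279971724915,cx=279.1632896251348,cy=216.4622886676399,eye=[390.9226029420613,-11.12486484816806,1486.612862438149],o=[-3.0261449543342516,0.0015251762130825686,-1.558041442409818])}
def cam(d): return dict(fovy=d["fovy"],cx=d["cx"],cy=d["cy"],eye=list(map(float,d["eye"])),o=list(map(float,d["orientation"])))
def proj(c,P):
    P=np.atleast_2d(P); q=(P-np.array(c["eye"]))@R.from_euler("xyz",c["o"]).as_matrix()
    f=210/np.tan(np.radians(c["fovy"]/2)); return np.c_[c["cx"]+f*q[:,0]/q[:,2], c["cy"]+f*q[:,1]/q[:,2]]
def w(p,L):  # p=(x,y,yaw), local->world
    L=np.atleast_2d(L).astype(float); c,s=np.cos(p[2]),np.sin(p[2])
    return np.c_[p[0]+c*L[:,0]-s*L[:,1],p[1]+s*L[:,0]+c*L[:,1],L[:,2]]
def pick(x0,y0,k): return lambda u,v:(x0+(u+.5)/k-.5,y0+(v+.5)/k-.5)
E
cat > fit1.py <<'E'
from h import *
TU,TS,SU,SS=pick(160,180,8),pick(280,175,10),pick(215,130,7),pick(280,220,10)
sh=[("top",TS(265,122),(-65,0,92)),("top",TS(343,305),(-8,0,92)),("top",TS(288,403),(8.5,-25,66)),("top",TS(445,328),(8.5,25,66)),
("top",TS(498,262),(-2.5,45,73)),("top",TS(105,232),(-68,-45,14)),("top",TS(378,100),(-68,45,14)),
("side",SS(275,222),(-8,0,92)),("side",SS(418,88),(-65,0,92)),("side",SS(143,365),(8.5,-25,42)),("side",SS(312,465),(8.5,25,42)),
("side",SS(105,198),(-2.5,-45,73)),("side",SS(412,382),(-2.5,45,73)),("side",SS(392,590),(0,45,0)),("side",SS(103,420),(0,-45,0)),("side",SS(555,400),(-68,45,14))]
up=[("top",TU(455,122),(-25,65,10)),("top",TU(535,402),(85,65,10)),("top",TU(203,500),(85,-65,10)),
("top",TU(86,262),(16,-52.5,164)),("top",TU(393,172),(16,52.5,164)),
("side",SU(52,425),(85,-65,10)),("side",SU(230,570),(85,65,10)),("side",SU(430,462),(-25,65,10)),
("side",SU(165,62),(16,-52.5,164)),("side",SU(327,170),(16,52.5,164))]
def fit(F,p0):
    def r(p): return np.concatenate([(proj(CAM[c],w(p,l))-np.array(u)).ravel() for c,u,l in F])
    s=least_squares(r,p0,loss="soft_l1"); return s.x,r(s.x).reshape(-1,2)
s,rs=fit(sh,[450,-90,-2.69]); u,ru=fit(up,[480,230,-2.85])
print(s.round(3)); print(rs.round(1).tolist()); print(u.round(3)); print(ru.round(1).tolist())
st=[("top",TU(112,207),(2.5,-38,172)),("top",TU(338,140),(2.5,38,172)),("side",SU(212,47),(2.5,-38,172)),("side",SU(328,122),(2.5,38,172)),
("top",TU(280,225),(2,0,70)),("side",SU(275,285),(5,0,70))]
def r(d): return np.concatenate([(proj(CAM[c],w(u,np.array(l)+[0,d[0],d[1]]))-np.array(q)).ravel() for c,q,l in st[:4]])
q=least_squares(r,[0,0]); print("strip dy dz",q.x.round(1),r(q.x).round(1))
E
python3 fit1.py
```

```text
[ 579.348 -109.579  -15.237]
[[-0.3, -0.0], [1.0, -0.2], [0.6, 0.3], [0.7, 0.1], [0.2, -0.2], [0.2, -0.7], [0.2, -0.8], [-0.3, -0.1], [-0.1, 0.1], [-0.2, -0.8], [-0.4, -0.7], [0.1, 0.6], [-0.0, 0.0], [-0.3, 0.4], [-0.5, -0.6], [-0.0, -0.9]]
[583.072 232.927  -2.835]
[[0.4, -0.8], [0.7, -0.3], [-0.5, 0.3], [0.7, -0.1], [0.6, -0.3], [-1.1, -1.2], [-0.7, -0.6], [0.5, -1.2], [-0.3, -0.0], [-0.5, -0.1]]
strip dy dz [-0.8  0.2] [ 0.5 -0.   0.1  0.1 -0.5 -0.1 -0.4  0. ]
```

```bash
python3 - <<'E'
from h import *
d=dict(fovy=66.06,cx=274.5,cy=211.5,eye=[283.18,-478.93,384.67],o=[2.8462918065034644,0.0025267162869442306,-1.184042464666025])
T=R.from_euler("xyz",[-3.14028,-2.8e-4,.38682]); tcp=np.array([207.495,-509.363,218.653])
print(R.from_euler("xyz",d["o"]).as_matrix()[:,2], T.inv().apply(np.array(d["eye"])-tcp))
Rc=T.inv()*R.from_euler("xyz",d["o"])
u=np.array([583.07,232.93,-2.835])
for yaw in (.307,):
  for p in ([400,150,330],[400,180,300],[430,190,330],[380,170,300]):
    T2=R.from_euler("xyz",[np.pi,0,yaw]); c=dict(fovy=66.06,cx=274.5,cy=211.5,eye=np.array(p)+T2.apply(T.inv().apply(np.array(d["eye"])-tcp)),o=(T2*Rc).as_euler("xyz"))
    print(p,proj(c,w(u,[(2.5,-38,172),(2.5,38,172),(16,-52,164),(16,52,164),(2.5,-25,118),(85,-65,10),(85,65,10)])).round().tolist())
from bench import robot
print(robot.inverse_kinematics([400,150,330],[np.pi,0,.307]))
for z in (57,110,250):
  print(robot.inverse_kinematics(list(w([579.3,-109.6,-2.671],[-42,0,z])[0]),[np.pi,0,.4705]),robot.inverse_kinematics(list(w(u,[-42,0,z+60])[0]),[np.pi,0,.307]))
E
```

```text
[-0.27044368 -0.1075322  -0.95671158] [ 8.16200786e+01  1.49507962e-01 -1.65994492e+02]
[400, 150, 330] [[203.0, -28.0], [291.0, -28.0], [190.0, -6.0], [306.0, -6.0], [227.0, -6.0], [212.0, 89.0], [304.0, 89.0]]
[400, 180, 300] [[232.0, -30.0], [330.0, -30.0], [217.0, -7.0], [345.0, -7.0], [253.0, -6.0], [230.0, 94.0], [327.0, 94.0]]
[430, 190, 330] [[238.0, 26.0], [323.0, 26.0], [224.0, 44.0], [337.0, 44.0], [256.0, 39.0], [234.0, 119.0], [323.0, 119.0]]
[380, 170, 300] [[226.0, -65.0], [327.0, -65.0], [211.0, -39.0], [342.0, -39.0], [249.0, -34.0], [226.0, 76.0], [325.0, 76.0]]
[ 9.64079078e-02 -2.52205521e-02  1.59337133e+00 -4.44089210e-16
  1.57344188e+00  1.36020423e+00]
[-3.24490119e-01  5.29690275e-01  1.54689688e+00 -4.44089210e-16
  1.06500549e+00  7.75806208e-01] [ 2.09268239e-01  5.45025471e-01  1.35539086e+00 -4.44089210e-16
  1.24117632e+00  1.47306457e+00]
[-3.24490119e-01  4.74119263e-01  1.49395438e+00 -4.44089210e-16
  1.17351901e+00  7.75806208e-01] [ 2.09268239e-01  5.04673330e-01  1.28842874e+00 -4.44089210e-16
  1.34849059e+00  1.47306457e+00]
[-3.24490119e-01  3.74718142e-01  1.29546334e+00 -4.44089210e-16
  1.47141117e+00  7.75806208e-01] [ 2.09268239e-01  4.47479026e-01  1.04484200e+00 -4.44089210e-16
  1.64927163e+00  1.47306457e+00]
```

```bash
python3 - <<'E'
from h import *
o=np.array([2.8462918065034644,0.0025267162869442306,-1.184042464666025])
T=R.from_euler("xyz",[-3.14028,-2.8e-4,.38682]); Rc=T.inv()*R.from_euler("xyz",o); off=np.array([81.62,.15,-166])
u=np.array([583.07,232.93,-2.835])
from bench import robot
for tilt in (0,-.3,-.5,.3,.5):
  for lx,z in ((-42,260),(-20,250),(-80,250)):
    T2=R.from_euler("xyz",[np.pi,tilt,.307]); p=w(u,[lx,0,z])[0]
    c=dict(fovy=66.06,cx=274.5,cy=211.5,eye=p+T2.apply(off),o=(T2*Rc).as_euler("xyz"))
    ik=robot.inverse_kinematics(list(p),[np.pi,tilt,.307])
    print(tilt,lx,z,ik is not None,np.round(c["eye"]),proj(c,w(u,[(0,-38,172),(0,38,172),(16,-52,164),(0,-25,118),(0,0,66),(-25,-65,10)])).round().tolist())
E
```

```text
0 -42 260 True [701. 270. 426.] [[231.0, 263.0], [319.0, 263.0], [217.0, 275.0], [250.0, 239.0], [275.0, 223.0], [226.0, 191.0]]
0 -20 250 True [680. 263. 416.] [[228.0, 244.0], [321.0, 244.0], [214.0, 257.0], [249.0, 222.0], [275.0, 207.0], [224.0, 176.0]]
0 -80 250 True [737. 282. 416.] [[231.0, 308.0], [318.0, 308.0], [217.0, 318.0], [250.0, 277.0], [275.0, 256.0], [226.0, 221.0]]
-0.3 -42 260 True [651. 254. 443.] [[229.0, 298.0], [320.0, 298.0], [214.0, 314.0], [250.0, 284.0], [275.0, 274.0], [226.0, 247.0]]
-0.3 -20 250 True [630. 248. 433.] [[228.0, 274.0], [322.0, 274.0], [212.0, 291.0], [249.0, 263.0], [275.0, 256.0], [225.0, 231.0]]
-0.3 -80 250 True [687. 266. 433.] [[227.0, 348.0], [322.0, 348.0], [212.0, 363.0], [249.0, 325.0], [275.0, 309.0], [225.0, 277.0]]
-0.5 -42 260 True [616. 243. 445.] [[227.0, 322.0], [322.0, 322.0], [211.0, 341.0], [249.0, 314.0], [275.0, 309.0], [225.0, 285.0]]
-0.5 -20 250 True [595. 236. 435.] [[227.0, 294.0], [323.0, 294.0], [210.0, 314.0], [248.0, 291.0], [275.0, 290.0], [225.0, 268.0]]
-0.5 -80 250 True [652. 255. 435.] [[224.0, 376.0], [
[... 162 characters left out ...]
[250.0, 196.0], [275.0, 172.0], [222.0, 133.0]]
0.3 -20 250 True [723. 277. 384.] [[227.0, 215.0], [322.0, 215.0], [213.0, 225.0], [248.0, 182.0], [275.0, 158.0], [219.0, 118.0]]
0.3 -80 250 True [780. 295. 384.] [[233.0, 269.0], [317.0, 269.0], [220.0, 275.0], [251.0, 232.0], [275.0, 205.0], [224.0, 165.0]]
0.5 -42 260 True [767. 291. 367.] [[230.0, 207.0], [319.0, 207.0], [217.0, 213.0], [249.0, 168.0], [275.0, 138.0], [218.0, 92.0]]
0.5 -20 250 True [746. 285. 357.] [[226.0, 196.0], [324.0, 196.0], [212.0, 204.0], [247.0, 155.0], [275.0, 125.0], [214.0, 76.0]]
0.5 -80 250 True [804. 303. 357.] [[233.0, 244.0], [316.0, 244.0], [221.0, 248.0], [250.0, 203.0], [275.0, 171.0], [221.0, 126.0]]
```

```bash
python3 - <<'E'
from h import *
from bench import robot
import cv2
u=np.array([583.07,232.93,-2.835])
robot.move_linear([207.5,-509.4,340],speed=250)
robot.move_ptp(list(w(u,[-20,0,270])[0]),[np.pi,.5,.307])
d=robot.get_image("wrist"); cv2.imwrite("pics/w1.png",d["img"]); json.dump(cam(d),open("w1.json","w"))
print(cam(d),robot.current_t(),robot.current_tcp_pos())
cv2.imwrite("pics/w1c.png",cv2.resize(d["img"][60:270,190:365],None,fx=3.5 and 3,fy=3,interpolation=cv2.INTER_CUBIC)[:600])
E
```

```text
{'fovy': 66.06370312473982, 'cx': 274.54994750123996, 'cy': 211.5047651539113, 'eye': [746.9573419725274, 282.6232332645072, 377.80079744363735], 'o': [2.346453285099393, 0.0007145706871827251, -1.2656690646458006]} 3.8333 [602.58219909 237.77339045 270.30363895]
```

View pics/w1.png

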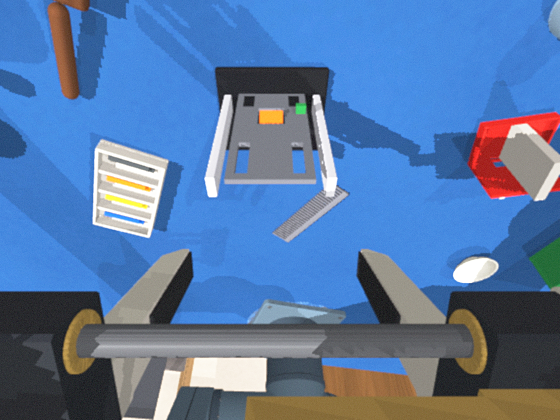

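View pics/w1c.png

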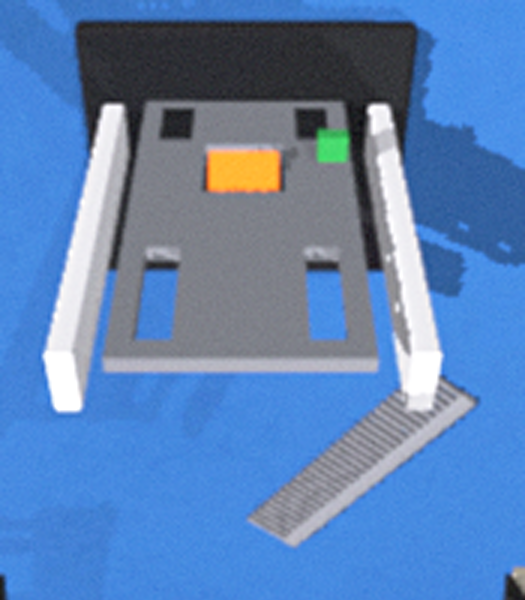

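The wrist picture shows the upright's front clearly. The open slots are at about (241,157) and (298,157), the orange catch at (271,117) and the green tab at (300,109). I'll fit the strip offset relative to the rails.

```bash
cat > fit2.py <<'E'
from fit1 import *
CAM["w1"]=json.load(open("w1.json")); W=pick(190,60,3)
rail=[((80,23),(-25,-65,0)),((413,23),(-25,65,0)),((45,352),(5,-57,164)),((76,350),(5,-48,164)),((407,352),(5,48,164)),((441,352),(5,57,164)),
((55,410),(27,-57,164)),((82,410),(27,-48,164)),((407,408),(27,48,164)),((433,407),(27,57,164)),((103,104),(5,-57,10)),((125,104),(5,-48,10)),((367,104),(5,48,10)),((390,104),(5,57,10))]
strip=[((104,358),(0,-38,172)),((379,358),(0,38,172)),((135,338),(0,-30.5,164)),((172,338),(0,-19.5,164)),((310,338),(0,19.5,164)),((344,338),(0,30.5,164)),
((147,249),(0,-30.5,118)),((181,249),(0,-19.5,118)),((305,249),(0,19.5,118)),((337,249),(0,30.5,118))]
F=[("w1",W(*a),b) for a,b in rail]; G=[("w1",W(*a),b) for a,b in strip]
def go(F,name):
    def r(p):
        a=[(proj(CAM[c],w(p[:3],l))-np.array(q)).ravel() for c,q,l in F]
        b=[(proj(CAM[c],w(p[:3],np.array(l)+[0,p[3],p[4]]))-np.array(q)).ravel() for c,q,l in G]
        return np.concatenate(a+b)
    s=least_squares(r,[*u,0,0],loss="soft_l1"); print(name,s.x.round(3)); print(r(s.x).reshape(-1,2).round(1).tolist()); return s.x
go(F,"wrist"); go(F+up,"all")
E
python3 fit2.py
```

```text
[ 579.348 -109.579  -15.237]
[[-0.3, -0.0], [1.0, -0.2], [0.6, 0.3], [0.7, 0.1], [0.2, -0.2], [0.2, -0.7], [0.2, -0.8], [-0.3, -0.1], [-0.1, 0.1], [-0.2, -0.8], [-0.4, -0.7], [0.1, 0.6], [-0.0, 0.0], [-0.3, 0.4], [-0.5, -0.6], [-0.0, -0.9]]
[583.072 232.927  -2.835]
[[0.4, -0.8], [0.7, -0.3], [-0.5, 0.3], [0.7, -0.1], [0.6, -0.3], [-1.1, -1.2], [-0.7, -0.6], [0.5, -1.2], [-0.3, -0.0], [-0.5, -0.1]]
strip dy dz [-0.8  0.2] [ 0.5 -0.   0.1  0.1 -0.5 -0.1 -0.4  0. ]
wrist [ 5.82338e+02  2.34492e+02 -2.83400e+00 -4.04000e-01 -8.40000e-02]
[[-1.6, -2.0], [1.2, -2.3], [-0.8, 0.5], [-0.6, 1.2], [1.5, 0.3], [0.7, 0.3], [-0.3, 0.1], [0.7, 0.1], [-1.2, 0.6], [0.1, 0.9], [-0.2, 0.2], [0.1, 0.2], [0.2, -0.0], [0.1, -0.0], [-0.4, -0.0], [-0.0, -0.2], [-0.8, 0.5], [-0.1, 0.5], [0.2, 0.4], [1.9, 0.4], [-0.5, -0.6], [-0.1, -0.6], [-0.1, -0.7], [0.9, -0.7]]
all [ 5.82420e+02  2.34394e+02 -2.83300e+00 -5.22000e-01 -2.30000e-02]
[[-1.5, -2.0], [1.3, -2.3], [-0.7, 0.5], [-0.5, 1.2], [1.7, 0.3], [0.9, 0.3], [-0.1, 0.1], [0.8, 0.1], [-1.1, 0.5], [0.2, 0.9], [-0.1, 0.2], [0.2, 0.2], [0.3, -0.1], [0.3, -0.1], [-0.1, -0.6], [0.3, -0.1], [-0.9, 0.5], [0.2, 0.2], [0.1, -0.1], [-1.4, -1.4], [-1.0, -0.9], [0.1, -1.5], [-0.7, -0.2], [-0.9, -0.4], [-0.4, -0.0], [0.0, -0.2], [-0.8, 0.5], [-0.1, 0.5], [0.2, 0.4], [1.9, 0.4], [-0.5, -0.6], [-0.1, -0.6], [-0.1, -0.7], [0.9, -0.7]]
```

```bash
python3 - <<'E'
from h import *
from bench import robot
import cv2
s=[579.35,-109.58,-2.671]; yaw=s[2]+np.pi
g=lambda z:list(w(s,[-42,0,z])[0])
robot.move_ptp(g(180),[np.pi,0,yaw])
print(robot.current_t())
robot.move_linear(g(57),speed=120,f_stop=6) and print("touched")
print(robot.current_t(),robot.current_tcp_pos())
robot.move_gripper(0.0); print(robot.current_gripper_width()*93,robot.current_t(),robot.current_contact_force())
d=robot.get_image("wrist"); cv2.imwrite("pics/w2.png",d["img"])
d=robot.get_image("side"); cv2.imwrite("pics/s2.png",cv2.resize(d["img"][180:320,240:400],None,fx=4,fy=4))
E
```

```text
5.125
6.3 [617.4751179  -90.69347894  57.84556084]
11.530694804845506 7.525 [0.31711929 0.22106008 0.59321544]
```

View pics/w2.png

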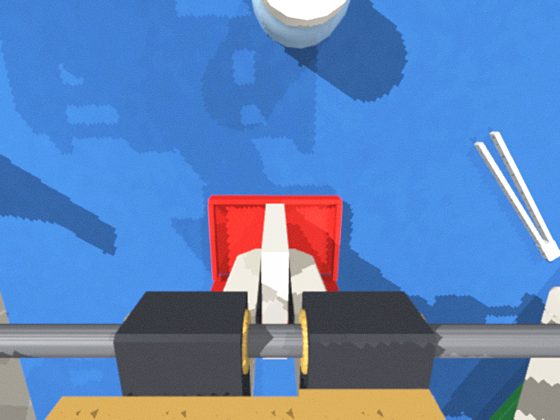

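View pics/s2.png

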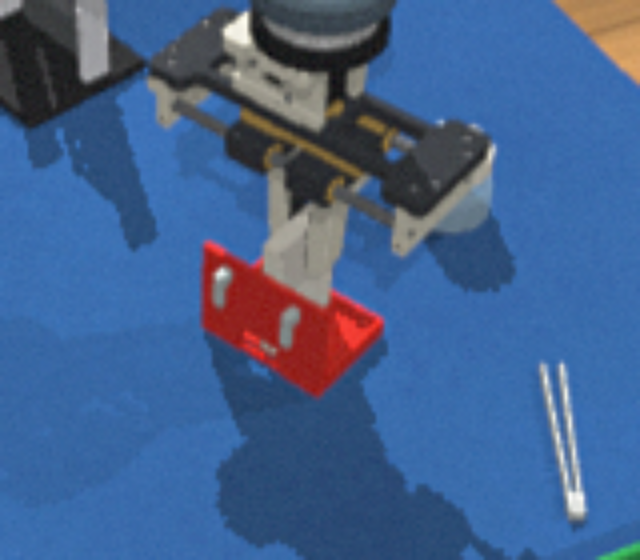

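Grasp confirmed: the web sits between the pads at 11.5 mm. In the wrist view the tray's front rim runs from (209,197) to (341,197), square to the tool.

```bash
python3 - <<'E'
from h import *
from bench import robot
d=robot.get_image("wrist"); c=cam(d); tcp=np.array(robot.current_tcp_pos()); yaw=robot.current_eef_rot()[2]
F=[((209,197.5),(-68,-45,14)),((341.5,197.5),(-68,45,14)),((265,204.5),(-65,-6,92)),((285.5,204.5),(-65,6,92))]
F=[(q,l) for q,l in F]
r=lambda p:np.concatenate([(proj(c,w(p,l))[0]-q) for q,l in F])
s=least_squares(r,[579.35,-109.58,-2.671]); print(s.x,r(s.x).round(1),"tcp",tcp,yaw)
# tcp in shelf frame
dx=tcp[:2]-s.x[:2]; cc,ss=np.cos(s.x[2]),np.sin(s.x[2]); print("tcp in shelf",cc*dx[0]+ss*dx[1],-ss*dx[0]+cc*dx[1],"yaw diff",s.x[2]+np.pi-yaw)
E
```

```text
[ 593.27341637 -103.29523851   -2.67089774] [ -2.3 -20.4   2.1 -20.4  -3.7  14.    3.8  14. ] tcp [616.74789533 -90.44760834  57.00673358] 0.47057673204984285
tcp in shelf -26.748182164208163 -0.8046826158741247 yaw diff 0.00011818003441188552
```

```bash
python3 - <<'E'
from h import *
from bench import robot
import cv2
im=cv2.imread("pics/w2.png"); cv2.imwrite("pics/w2c.png",cv2.resize(im[185:300,200:350],None,fx=5,fy=5,interpolation=cv2.INTER_CUBIC))
d=robot.get_image("wrist"); c=cam(d); tcp=np.array(robot.current_tcp_pos()); yaw=robot.current_eef_rot()[2]
for x in (-42,-39,-36,-45):
  # shelf origin such that tcp at shelf (x,0)
  p=[*(tcp[:2]-w([0,0,yaw-np.pi],[x,0,0])[0][:2]),yaw-np.pi]
  print(x,proj(c,w(p,[(-68,-45,0),(-68,45,0),(-68,45,14),(-65,6,92),(-65,6,4),(0,45,73)])).round(1).tolist())
E
```

```text
-42 [[210.8, 194.5], [337.1, 194.6], [341.0, 199.6], [287.0, 251.2], [282.5, 200.1], [354.4, 344.6]]
-39 [[210.6, 190.4], [337.4, 190.4], [341.2, 195.2], [287.0, 244.9], [282.5, 195.9], [354.8, 340.1]]
-36 [[210.4, 186.3], [337.6, 186.3], [341.5, 190.9], [287.1, 238.6], [282.6, 191.7], [355.2, 335.5]]
-45 [[211.1, 198.6], [336.9, 198.6], [340.7, 203.9], [286.9, 257.4], [282.5, 204.2], [354.0, 349.1]]
```

View pics/w2c.png

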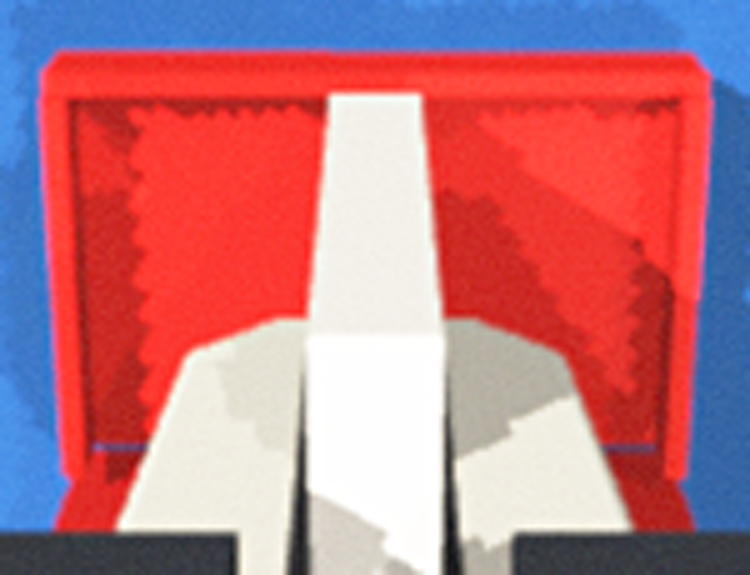

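```bash
cat >> h.py <<'E'
U=np.array([582.42,234.39,-2.833]); YAW=U[2]+np.pi
def tp(lx,ly,lz): return list(w(U,[lx-42.5,ly,lz+57.0])[0])   # shelf origin in upright axes -> TCP
def sh(robot):  # shelf origin in upright axes from TCP
    t=np.array(robot.current_tcp_pos()); d=t[:2]-U[:2]; c,s=np.cos(U[2]),np.sin(U[2])
    return np.round([c*d[0]+s*d[1]+42.5,-s*d[0]+c*d[1],t[2]-57.0],2)
def fl(robot):
    f=np.array(robot.current_contact_force()); c,s=np.cos(U[2]),np.sin(U[2]); return np.round([c*f[0]+s*f[1],-s*f[0]+c*f[1],f[2]],2)
E
python3 - <<'E'
from h import *
from bench import robot
import cv2
t=robot.current_tcp_pos()
robot.move_linear([t[0],t[1],57+180],speed=150)
robot.move_ptp(tp(-70,-.5,180),[np.pi,0,YAW])
robot.move_linear(tp(-70,-.5,87),speed=120)
robot.move_linear(tp(-22,-.5,87),speed=80)
print(robot.current_t(),sh(robot),fl(robot),robot.current_gripper_width()*93,robot.current_ft_torque())
for n in("side","top","wrist"):
    d=robot.get_image(n); cv2.imwrite(f"pics/{n}3.png",d["img"])
a=cv2.imread("pics/side3.png")[110:220,200:340];b=cv2.imread("pics/top3.png")[160:260,140:260]
cv2.imwrite("pics/m3.png",np.hstack([cv2.resize(a,(700,550))[:, :400] if 0 else cv2.resize(a,(420,330)),cv2.resize(b,(380,330))]))
E
```

```text
12.125 [-22.54  -0.48  87.53] [-0.8   0.32 -1.32] 11.977162226549861 [-0.01140708 -0.03423158  0.03729896]
```

View pics/m3.png

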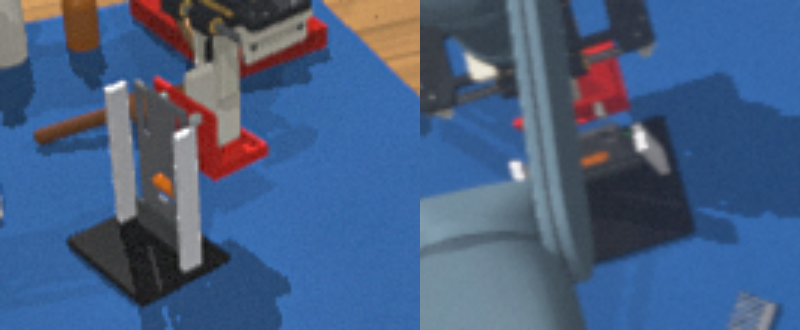

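View pics/wrist3.png

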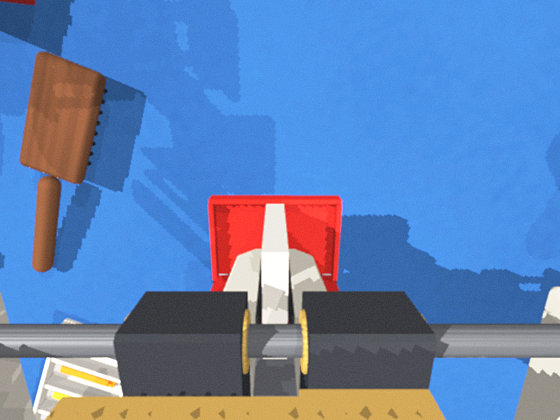

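The shelf is held level in front of the strip, with the same view in the gripper as before. Sliding in toward the slots, with a force stop.

```bash
python3 - <<'E'
from h import *
from bench import robot
print(robot.move_linear(tp(4,-.5,87),speed=20,f_stop=3))
print(robot.current_t(),sh(robot),fl(robot),robot.current_ft_torque())
E
```

```text
True
13.3583 [ 0.77 -0.45 86.98] [-2.61 -0.6  -0.16] [ 0.20600615 -0.36943159 -0.1084753 ]
```

```bash
python3 - <<'E'
from h import *
from bench import robot
import cv2
robot.move_linear(tp(-.3,-.5,87),speed=20)
print(sh(robot),fl(robot))
d=robot.get_image("side"); cv2.imwrite("pics/s4.png",cv2.resize(d["img"][120:205,215:305],None,fx=6.5,fy=6.5,interpolation=cv2.INTER_CUBIC))
for s in (1,-1):
    h=robot.move_linear(tp(-.3,-.5+s*6,87),speed=12,f_stop=2.5); print(s,h,sh(robot),fl(robot))
    robot.move_linear(tp(-.3,-.5,87),speed=20)
print(robot.current_t(),sh(robot),fl(robot))
E
```

```text
[ 0.13 -0.54 86.51] [ 0.06  0.45 -0.28]
1 True [ 0.28  2.01 86.18] [-0.03 -1.07  0.03]
-1 True [-2.00e-02 -4.03e+00  8.64e+01] [-1.63  1.67  0.92]
15.1417 [-0.14 -0.38 86.62] [-0.32 -0.11 -2.16]
```

View pics/s4.png

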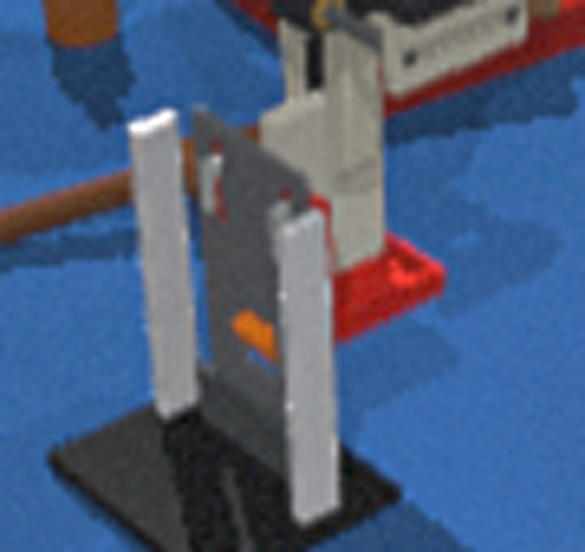

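The side crop shows both grey hooks through the slots. The play feel (y −4.0 to +2.0) puts the middle at −1.0. Next is the press down, with force stops.

```bash
python3 - <<'E'
from h import *
from bench import robot
robot.move_linear(tp(-.2,-1,87),speed=20)
print(robot.move_linear(tp(-.2,-1,76),speed=25,f_stop=5), sh(robot),fl(robot))
for z in (73,71,69,67,65,63,62,61,60,59):
    h=robot.move_linear(tp(-.2,-1,z),speed=15,f_stop=16); print(z,h,sh(robot),fl(robot),robot.current_t())
    if h: break
E
```

```text
False [-0.12 -1.03 75.82] [-0.68 -0.05 -1.  ]
73 False [-0.34 -0.99 73.06] [-0.51  0.02 -0.54] 16.3333
71 False [-0.63 -0.97 71.25] [-2.08 -0.09 -0.08] 16.6167
69 False [-0.56 -0.92 69.24] [-1.96  0.02  1.3 ] 16.9
67 False [-0.45 -0.95 67.11] [-2.05 -0.18  2.76] 17.1833
65 False [-0.51 -0.94 65.13] [-3.58 -0.46  3.26] 17.4667
63 False [ 0.15 -1.02 62.11] [-3.8  -0.67 -0.13] 17.75
62 False [ 0.22 -1.01 61.07] [-4.    0.83 -4.  ] 18.0
61 False [ 0.18 -1.03 60.45] [-2.76 -0.1  -4.37] 18.25
60 False [ 0.13 -1.04 59.8 ] [-1.99 -0.59 -3.11] 18.5
59 False [-3.000e-02 -9.800e-01  5.929e+01] [-1.06 -0.48 -0.97] 18.75
```

```bash
python3 - <<'E'
from h import *
from bench import robot
import cv2
for z in (58.3,57.6,57,56.4,55.8,55):
    h=robot.move_linear(tp(-.2,-1,z),speed=10,f_stop=12); print(z,h,sh(robot),fl(robot),robot.current_t())
    if h or fl(robot)[2]>9: break
d=robot.get_image("side"); cv2.imwrite("pics/s5.png",cv2.resize(d["img"][120:205,215:305],None,fx=6.5,fy=6.5,interpolation=cv2.INTER_CUBIC))
d=robot.get_image("wrist"); cv2.imwrite("pics/w5.png",d["img"])
E
```

```text
58.3 False [-0.2  -0.99 59.13] [ 0.14 -0.46  4.71] 19.0
57.6 False [-0.4  -1.   59.02] [1.21 0.61 8.61] 19.25
57 False [-0.57 -1.03 58.93] [ 1.89 -0.95 10.38] 19.5
```

View pics/s5.png

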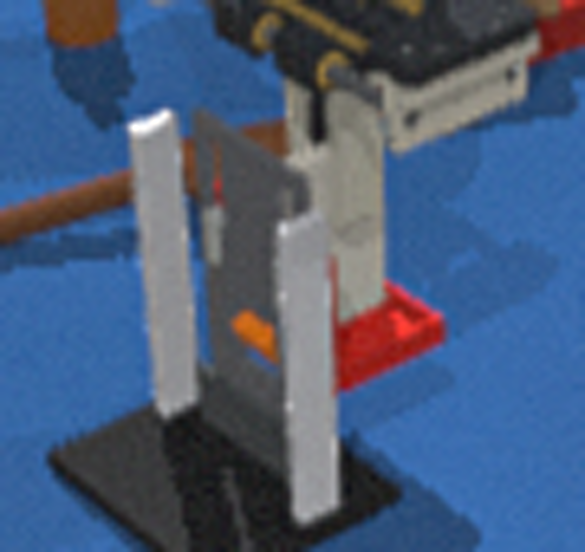

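View pics/w5.png

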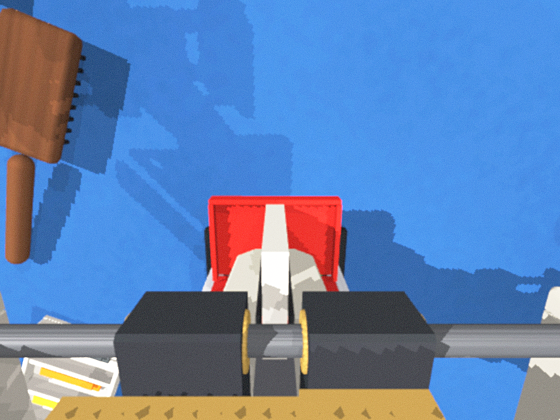

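The press ended on a hard stop at about z 59 with 10 N. The shelf sits square, and in the side view the hooks have dropped in the slots. I'll relieve the force and make a gentle upward check tug.

```bash
python3 - <<'E'
from h import *
from bench import robot
robot.move_linear(tp(-.2,-1,59.2),speed=10); print(sh(robot),fl(robot))
h=robot.move_linear(tp(-.2,-1,64),speed=8,f_stop=5); print(h,sh(robot),fl(robot))
robot.move_linear(tp(-.2,-1,58.6),speed=10,f_stop=10); print(sh(robot),fl(robot),robot.current_t(),robot.current_gripper_width()*93)
E
```

```text
[-0.28 -1.01 59.11] [-1.54 -0.33  1.28]
True [-0.32 -1.   59.06] [-1.98 -0.54  2.44]
[-0.37 -0.99 58.98] [-0.38 -0.35  4.6 ] 20.5083 11.646122980805218
```

```bash
python3 - <<'E'
from h import *
from bench import robot
robot.move_linear(tp(-.2,-1,59.3),speed=10); robot.sleep(.3); print(sh(robot),fl(robot))
for z in (60,60.7,61.4,62.2,63):
    h=robot.move_linear(tp(-.2,-1,z),speed=8); robot.sleep(.15); f=fl(robot); print(z,sh(robot),f)
    if f[2]<-7: break
robot.move_linear(tp(-.2,-1,59.1),speed=10); robot.sleep(.3); print(sh(robot),fl(robot),robot.current_t())
E
```

```text
[-0.2  -1.   59.13] [-0.98 -0.48  0.82]
60 [ 0.   -0.99 59.36] [-3.07 -0.65 -4.81]
60.7 [ 0.49 -1.05 59.83] [ -1.68   0.44 -10.05]
[-0.51 -1.02 59.79] [ 0.34 -0.18 -0.3 ] 22.4667
```

```bash
python3 - <<'E'
from h import *
from bench import robot
for z in (58.4,57.7,57):
    robot.move_linear(tp(-.2,-1,z),speed=10); robot.sleep(.15); f=fl(robot); print(z,sh(robot),f)
    if f[2]>7: break
robot.move_linear(tp(-.2,-1,59.1),speed=10); robot.sleep(.3); print(sh(robot),fl(robot),robot.current_t())
E
```

```text
58.4 [-0.68 -0.99 59.34] [1.14 0.03 5.93]
57.7 [-0.84 -0.99 59.07] [1.03 0.59 6.85]
57 [-1.   -1.   58.64] [1.01 0.3  8.73]
[-0.47 -0.93 58.98] [-2.82  0.28 -1.06] 24.325
```

```bash
python3 - <<'E'
from h import *
from bench import robot
import cv2
robot.move_gripper(1.0); print(robot.current_gripper_width(),fl(robot),robot.current_t())
t=robot.current_tcp_pos(); robot.move_linear([t[0],t[1],t[2]+75],speed=120)
robot.move_ptp(list(w(U,[-30,0,270])[0]),[np.pi,.5,YAW])
d=robot.get_image("wrist"); cv2.imwrite("pics/w6.png",cv2.resize(d["img"][60:270,180:370],None,fx=2.8,fy=2.8,interpolation=cv2.INTER_CUBIC)); json.dump(cam(d),open("w6.json","w"))
d=robot.get_image("side"); cv2.imwrite("pics/s6.png",d["img"])
cv2.imwrite("pics/s6c.png",cv2.resize(d["img"][120:205,215:305],None,fx=6.5,fy=6.5,interpolation=cv2.INTER_CUBIC))
print(robot.current_t())
E
```

```text
0.998874594304011 [-0.03 -0.14  0.07] 25.6583
27.35
```

View pics/w6.png

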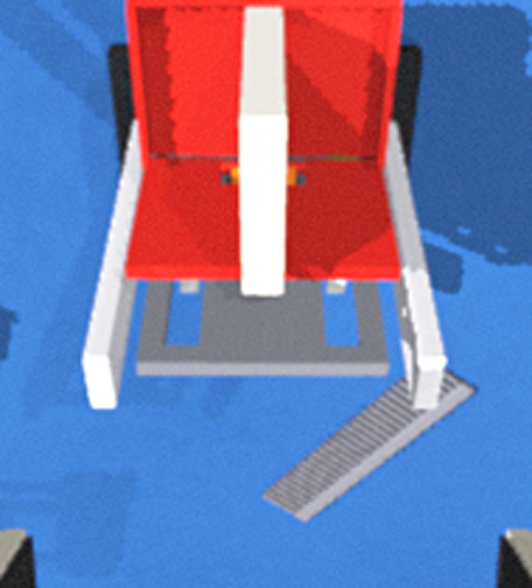

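View pics/s6c.png

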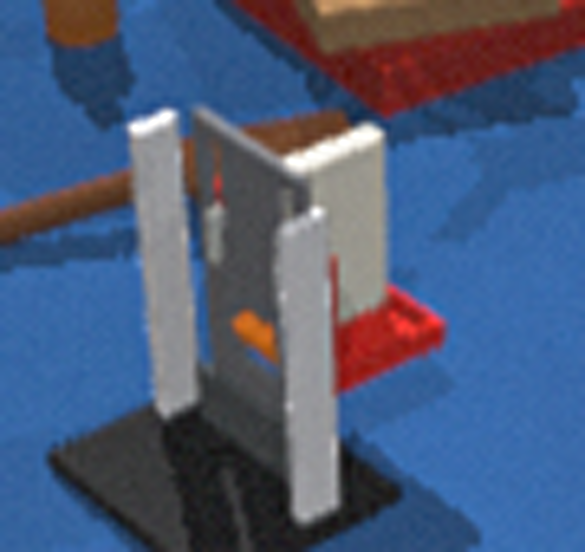

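In the wrist crop the orange catch stands inside the window on both sides of the web, at about (263,122) and (284,122). The hooks lie at the slot bottoms. I'll fit height and level from this picture.

```bash
python3 - <<'E'
from h import *
c=json.load(open("w6.json")); W=pick(180,60,2.8)
F=[((127,277),(0,-45,73)),((400,277),(0,45,73)),((242,293),(-8,-6,92)),((285,293),(-8,6,92)),((239.5,113),(-65,-6,92)),((287.5,113),(-65,6,92)),((152,157),(-5,-42,4)),((383,163),(-5,42,4))]
F=[(np.array(W(*a)),np.array(b,float)) for a,b in F]
def r(p,wt=1): # lx,ly,lz,pitch,roll
    A=R.from_euler("xyz",[p[4],p[3],p[5]])
    return np.concatenate([proj(c,w(U,A.apply(l)+p[:3]))[0]-q for q,l in F])
s=least_squares(r,[0,-1,60,0,0,0],loss="soft_l1"); print("xyz",s.x[:3].round(1),"deg",np.degrees(s.x[3:]).round(1)); print(r(s.x).round(1))
for z in (60,62,64,73): print(z,np.abs(r([s.x[0],-1,z,0,0,0])).max().round(1), r([0,-1,z,0,0,0]).round(1)[[1,5,9]])
E
```

```text
xyz [-3.5  0.7 63.5] deg [-1.2  0.7 -0.2]
[-0.6 -0.2  1.   0.9  0.5 -0.2 -0.7 -0.   0.3 -0.1 -0.3  0.1  1.   0.5
 -1.5 -0.9]
60 3.4 [2.4 2.6 5.5]
62 3.2 [3.8 4.  6.9]
64 3.7 [5.1 5.4 8.2]
73 9.9 [11.2 12.1 14.4]
```

The picture-fitted height is only good to a few mm. For a firmer check I'll take a lower front view of the tab and catch, then touch the web top with closed fingers (height, level, final gentle press).

```bash
python3 - <<'E'
from h import *
from bench import robot
o=np.array([2.346453285099393, 0.0007145706871827251, -1.2656690646458006])
T=R.from_euler("xyz",[np.pi,.5,.307]); Rc=T.inv()*R.from_euler("xyz",o); off=np.array([81.62,.15,-166])
for pitch in (.5,.8,1.0,1.2):
  for lx,ly,z in ((-30,0,230),(-30,0,215),(-60,0,215),(-100,0,215)):
    p=w(U,[lx,ly,z])[0]; T2=R.from_euler("xyz",[np.pi,pitch,YAW])
    c=dict(fovy=66.06,cx=274.5,cy=211.5,eye=p+T2.apply(off),o=(T2*Rc).as_euler("xyz"))
    ik=robot.inverse_kinematics(list(p),[np.pi,pitch,YAW])
    print(pitch,lx,z,ik is not None,c["eye"].round(),proj(c,w(U,[(0,0,172),(-9,31,60),(-65,0,152),(-68,45,60)])).round().tolist())
E
```

```text
0.5 -30 230 True [755. 289. 337.] [[275.0, 224.0], [307.0, 133.0], [275.0, 135.0], [328.0, 72.0]]
0.5 -30 215 True [755. 289. 322.] [[275.0, 239.0], [308.0, 142.0], [275.0, 148.0], [330.0, 80.0]]
0.5 -60 215 True [784. 298. 322.] [[275.0, 263.0], [305.0, 167.0], [275.0, 184.0], [326.0, 114.0]]
0.5 -100 215 True [822. 311. 322.] [[275.0, 290.0], [303.0, 196.0], [275.0, 223.0], [321.0, 151.0]]
0.8 -30 230 True [779. 297. 287.] [[275.0, 201.0], [311.0, 82.0], [275.0, 116.0], [339.0, 14.0]]
0.8 -30 215 True [779. 297. 272.] [[275.0, 219.0], [312.0, 95.0], [275.0, 136.0], [341.0, 27.0]]
0.8 -60 215 False [807. 306. 272.] [[275.0, 236.0], [308.0, 120.0], [275.0, 167.0], [334.0, 65.0]]
0.8 -100 215 False [845. 318. 272.] [[275.0, 253.0], [305.0, 147.0], [275.0, 198.0], [326.0, 105.0]]
1.0 -30 230 False [786. 299. 251.] [[275.0, 186.0], [315.0, 45.0], [275.0, 107.0], [350.0, -31.0]]
1.0 -30 215 False [786. 299. 236.] [[275.0, 207.0], [316.0, 62.0], [275.0, 133.0], [352.0, -11.0]]
1.0 -60 215 False [815. 308. 236.] [[275.0, 218.0], [311.0, 87.0], [275.0, 158.0], [342.0, 31.0]]
1.0 -100 215 False [853. 320. 236.] [[275.0, 229.0], [307.0, 114.0], [275.0, 182.0], [332.0, 72.0]]
1.2 -30 230 False [787. 299. 214.] [[275.0, 173.0], [321.0, 5.0], [275.0, 105.0], [367.0, -81.0]]
1.2 -30 215 False [787. 299. 199.] [[275.0, 195.0], [321.0, 27.0], [275.0, 136.0], [368.0, -52.0]]
1.2 -60 215 False [815. 308. 199.] [[275.0, 200.0], [316.0, 52.0], [275.0, 152.0], [353.0, -6.0]]
1.2 -100 215 False [853. 321. 199.] [[275.0, 205.0], [310.0, 78.0], [275.0, 167.0], [339.0, 37.0]]
```

```bash
cat > touch.py <<'E'
from h import *
from bench import robot
import cv2
q=lambda lx,z:list(w(U,[lx,-1,z])[0])
robot.move_gripper(0.0)
robot.move_ptp(q(-57,185),[np.pi,0,YAW])
def touch(lx,fs):
    h=robot.move_linear(q(lx,146),speed=15,f_stop=fs); t=robot.current_tcp_pos()[2]; f=fl(robot); print(lx,h,"top z",round(t,2),f,robot.current_t()); return t
robot.move_linear(q(-57,158),speed=100); touch(-57,2); robot.move_linear(q(-57,158),speed=60)
robot.move_linear(q(-17,158),speed=60); touch(-17,2); touch(-17,8); robot.sleep(.2); print(robot.current_tcp_pos()[2],fl(robot)); robot.move_linear(q(-17,158),speed=60)
touch(-17,2)
robot.move_linear(q(-17,158),speed=60); robot.move_linear(q(-57,158),speed=60); touch(-57,2); robot.move_linear(q(-57,200),speed=100)
E
python3 touch.py
```

```text
-57 True top z 150.21 [-0.17  0.13  4.57] 30.6083
-17 True top z 151.36 [-0.8   0.46  3.88] 32.2417
-17 True top z 151.26 [ 1.15 -0.64  5.28] 32.4583
151.28684266925666 [ 1.48 -0.24  5.71]
-17 True top z 151.31 [-0.68 -0.22  4.4 ] 33.45
-57 True top z 150.21 [-0.23  0.11  5.41] 35.1083
```

```bash
python3 - <<'E'
from h import *
from bench import robot
import cv2
t=robot.current_tcp_pos()
robot.move_linear([t[0],t[1],290],speed=150)
robot.move_ptp([420,-60,320],[np.pi,0,.3])
for n in("side","top"):
    d=robot.get_image(n); cv2.imwrite(f"pics/{n}7.png",d["img"])
d=cv2.imread("pics/side7.png"); cv2.imwrite("pics/s7c.png",cv2.resize(d[120:205,215:305],None,fx=6.5,fy=6.5,interpolation=cv2.INTER_CUBIC))
print(robot.current_t(),robot.current_contact_force())
E
```

```text
38.0333 [0.88951676 0.12319034 0.04489084]
```

View pics/top7.png

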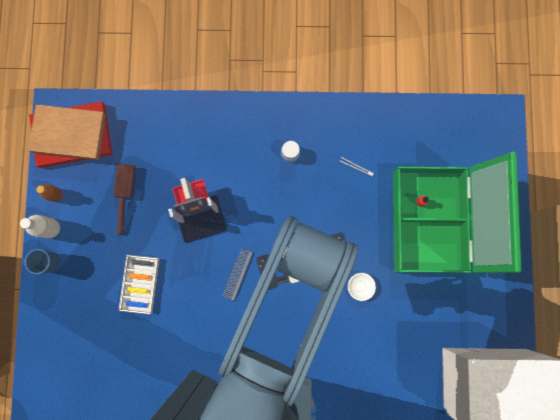

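View pics/s7c.png

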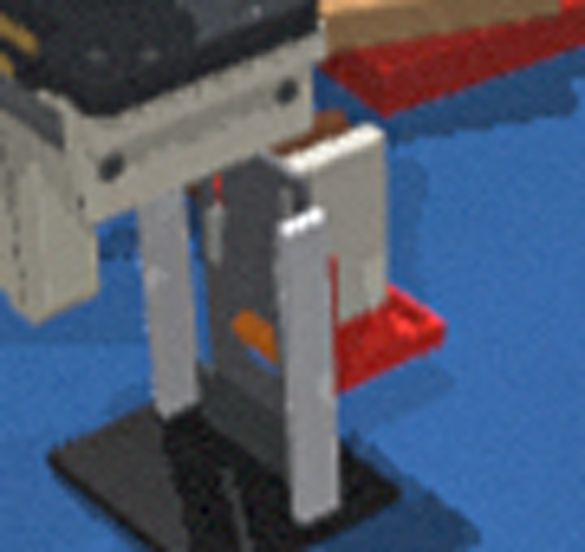

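View pics/side7.png

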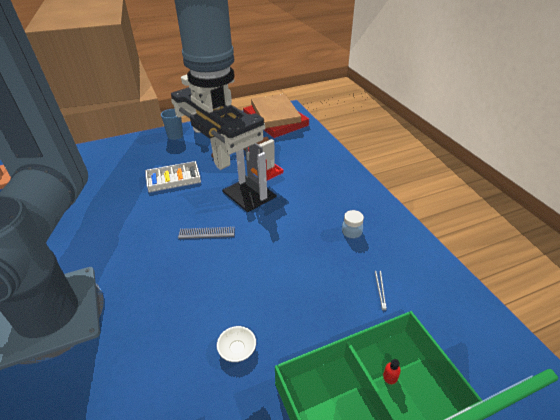

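The shelf hangs on the upright at top view (190,193), the arm is clear, and the comb, tray, jar, tweezer, dish, brush and polish are at the same pixels as in the first pictures. Handing in.

```bash
python3 - <<'E'
from bench import robot
print(robot.current_tcp_pos(),robot.current_gripper_width()); robot.hand_in(); print(robot.current_t())
E
```

```text
[420.71724389 -59.57817587 319.85889546] 0.0029897772999358946
the job is handed in; nothing more can be done
the job is handed in; nothing more can be done
```

The shelf is hooked into both upper slots, locked on the orange catch and released. I handed the job in shortly after 38 s. I never saw the green tab (it was hidden under the shelf), so "fully home" rests on the hard stop and force readings below.

**How it went**
- I gripped the shelf by its web and found the upright and strip offset with the wrist camera: about −0.5 mm sideways and 0 mm in height.
- Both hooks entered the slots on the first try, and the rear wall stopped against the strip. I felt the sideways play and centred the shelf at −1 mm.
- Pressing down, I met the catch about 13 mm above home. The force reached only about 3–5 N between steps, under the 5–12 N you gave, then dropped when it snapped.
- The shelf then met a hard stop at about z 59, where I pressed to about 10 N.

**Last checks**
- **Locked:** an upward tug of about 10 N did not release it, and the catch shows in the window on both sides of the web. My first tug told me nothing because it stopped at once, so I repeated it.
- **Home:** the web top was at z 151.3 near the rear, which fits fully home. A final press of about 6 N after release did not move it down further.
- **Level:** the front of the web read 1.1 mm lower over 40 mm (about 1.6°) while pressed with 4–5 N. The pictures suggest about 1.2°, which fits the 1.5 mm hook play rather than a fault.
- **Picture fit disagreed:** the wrist-camera fit put the shelf at z 63.5 and about 3.5 mm forward. I trusted the touch readings over it.
- **Surroundings:** nothing else moved in the final pictures, and the robot was touching nothing.

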